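Pack the nesting cutter set under its cover

ROBOT

A 7-joint arm with a two-finger parallel gripper is mounted at the origin on the work surface. World frame = base frame: x ahead of the robot, y to its left, z up, the work surface at z = 0. Lengths are in m, angles in rad, forces in N, time in s.
With the tool pointing down it reaches from about 0.425 to 0.875 m from the base axis. Payload 4.7 kg.
Tool frame: the origin (TCP) lies midway between the tips of the shut fingers; the grasp point (between the pads) lies 19 mm behind it; z points along the fingers, y is the direction in which the jaws open and shut (so a half turn about z gives the same grasp; the last joint's range is limited). The gripper opens to 87 mm and grips with 3 to 60 N. Pads are 19 mm wide; open, the fingers measure 117 mm over their backs; the gripper's body (75 mm by 190 mm) begins 51 mm behind the grasp point.
Start: joints at [1.144, 0.321, -0.07, 1.45, 0.023, 1.371, -0.057], TCP at [0.277, -0.588, 0.223] pointing down, gripper open.
Joint ranges: [-2.86, 2.86], [-0.3, 2.09], [-1.38, 1.24], [0.06, 2.45], [-1.56, 4.7], [0.09, 2.05], [-2.69, 2.69]. Speed limits (rad/s): [2.57, 2.57, 3.14, 3.14, 3.14, 3.14, 3.14].

INTERFACE

Orientations are given as a rotation vector (axis times angle).
In Python, from plant import get_state, read_camera, camera_params, finish_job gives the robot as it stands.
- The arm moves only by the tool apply_moves, never from a script. Its argument "commands" is text: rows parted by semicolons, each of 6 numbers parted by spaces: the shift along the world's x, y, z in units of 120 mm (1.0 is 120 mm), then the turn, a rotation vector about the world's x, y, z in units of 90 degrees (1.0 is 90 degrees). A call has 1 to 8 rows; each row is the pose to reach, as a shift and turn from the pose measured when the call began; what a row does not reach only later rows make up. A row lasts 1/12 s, in which the tool goes at most 41.7 mm and 7.16 degrees, less where a joint would pass 70% of its speed; a pose out of reach is approached as far as the arm can. A call with a number of a shift or a turn outside -1 to 1 is refused whole. A call with a gripper value outside its range is refused whole. "claw" is the gripper command: -1 is shut, 1 is fully open, values between are in proportion, set as the call begins (left out, the last holds). The fingers move at their own pace and stop on an object; "force" is the grip in N (left out, the last holds). Time passes only in rows, so rows that repeat a pose let the fingers close. It gives the time, the measured TCP pose, the force and the opening at its end, in the units of the state.
- get_state(): the state, without advancing time (a new reading comes with each control period).
- read_camera(name): name is "scene" or "top"; returns the picture (420x560x3 uint8, red, green, blue); there is no depth.
- camera_params(name): a dict with "fov_y" (degrees; the focal length in pixels is half the picture's height over the tangent of half this angle, whatever the lens; pixels are square), "cx", "cy" (the principal point, pixels), "world_from_camera" (4x4, takes a point from camera to world coordinates). Camera axes: x right, y up, looking along -z (the intrinsics and any distortion apply to the point x, -y, -z); pixel columns grow to the right and rows downward; lengths in m; the calibration is good to about 2 mm. A picture is of the moment at which its call begins. camera_params takes no time and is no camera call.
- finish_job(): hands the job in, once; it reports no verdict.
The state is a dict: "time_s": time; "joints": joint angles; "joint_velocities": joint speeds; "joint_efforts": joint torques, N m; "ee_pos": TCP position; "tool_rot": TCP orientation; "force": force on the tool from outside, world axes, zero at the start; "torque": the same for the moment, N m; "width": finger opening in m.
Only numpy, scipy, OpenCV 4.12 (cv2) and the standard library are available. Lean on these libraries where they do the work, as an engineer would, in place of code of your own. Each camera call takes 0.05 s, during which the arm holds its last target.

TASK

Pack the three round vegetable cutters away on the red storage base (not the grey one): stand the small white-banded one upright on the middle of it first, then set the medium blue-banded one around it, then the large black-banded one around both, letting go of each before the next. Last, put the steel cover with the red knob over the nest so that it sits flat inside the red base's rim, and let go. Do not disturb the two other cutters and the two pieces of carrot on the green mat.

Things in the scene. Friction and masses are not known exactly. Their poses are not given: they have to be found in the camera images.
- cutter_small: small round cutter: open upright steel tube, 28 mm outside diameter, wall 2.5 mm, 42 mm tall, its top 12 mm white. Stands upright on the green mat (mat top 5 mm above the table). Origin: centre of its lower edge, z up along the tube. About 30 g.
- cutter_medium: medium round cutter: open upright steel tube, 46 mm outside and 41 mm inside diameter, 42 mm tall, its top 12 mm blue. Upright on the green mat. Origin: centre of its lower edge, z up along the tube. About 50 g.
- cutter_large: large round cutter: open upright steel tube, 64 mm outside and 59 mm inside diameter, 42 mm tall, its top 12 mm black. Upright on the green mat. Origin: centre of its lower edge, z up along the tube. About 70 g.
- cover: round steel cover, standing open side down on the green mat: 86 mm outside and 81 mm inside diameter, 50 mm tall, 46 mm high inside; on its top centre a red knob, 8 mm neck of 16 mm diameter and then 24 mm diameter from 58 to 82 mm above the lower edge. Origin: centre of its lower edge, z up through the knob. About 160 g.
- base_red: red round storage base, fixed on the green mat: 108 mm diameter, floor 6 mm thick, with a rim 4 mm wide standing 4 mm above the floor (rim inside diameter 100 mm). Origin: centre of its underside, z up; things stand on its floor 6 mm above the origin. The target.
- base_grey: grey round storage base of another set, fixed on the green mat, same shape and size as the red one; stays empty.
- flower_cutter: small steel flower-shaped cutter lying on the mat, about 39 mm across, 22 mm tall, origin at the centre of its underside; to be left alone.
- star_cutter: small steel star-shaped cutter lying on the mat, about 40 mm across, 22 mm tall, origin at the centre of its underside; to be left alone.
- carrot_flower: orange carrot slice cut as a flower, lying on the mat, about 39 mm across, 9 mm thick, origin at the centre of its underside; to be left alone.
- carrot_ring: orange ring-shaped carrot slice lying on the mat, 40 mm across, 9 mm thick, origin at the centre of its underside; to be left alone.

How it is judged:
By the outcome, as a careful person would: the job done as asked, in the order asked, and still so for the second after the job is handed in, with the robot touching nothing.
It also fails if it takes over 128 s, if anything falls off the work surface, if the arm or the gripper's body presses on something with over 40 N, if the wrist force passes 120 N, or if a joint passes its speed limit or range.

## Working session

There is one attempt and no reset: what is moved stays moved. The work goes in short steps, Python scripts to look and compute and a tool call to move; the robot and the scene stay as the last step left them, time stands still between calls to the robot, and variables do not carry over. Pictures are saved under pics/ and viewed, and the job is handed in when it is done.

Besides the shell and the picture viewer there is one more tool, called after "Call:" as name(argument=value, ...) on one line, values as JSON. apply_moves: Moves the arm, as the interface text tells. Its arguments: {"type":"object","properties":{"commands":{"type":"string"},"claw":{"type":"number"},"force":{"type":"number"}},"required":["commands"]}

```bash
mkdir -p pics; ls
python3 - <<'E'
from plant import *
import cv2
print(get_state())
for n in("scene","top"):
    print(n,camera_params(n)); cv2.imwrite(f"pics/{n}0.png",read_camera(n)[:,:,::-1])
E
```

```text
pics
{'time_s': 0.0, 'joints': array([ 1.14406676,  0.32180996, -0.07007177,  1.45166475,  0.02257446,
        1.37079505, -0.05688469]), 'joint_velocities': array([-0.00186448,  0.00012347,  0.00046004, -0.00018391, -0.00015231,
        0.00044388,  0.00161746]), 'joint_efforts': array([-1.58591829e-04, -4.91292894e+01, -4.04268745e-01, -3.12525451e+01,
       -6.39376324e-02,  4.37380420e-02,  1.98703301e-04]), 'ee_pos': array([ 0.27706985, -0.58738279,  0.22147502]), 'tool_rot': array([-3.06379552e+00, -6.86504120e-01,  7.66583538e-04]), 'force': array([-0.05447332,  0.98432063,  0.14650433]), 'torque': array([ 0.05798001, -0.02470642,  0.01109937]), 'width': 0.08697533570156761}
scene {'fov_y': 43.611224224354345, 'cx': 282.28779363788067, 'cy': 222.261903689332, 'world_from_camera': array([[-0.8738427 , -0.34073125,  0.34684456,  0.89310365],
       [ 0.48591494, -0.63680751,  0.59863417,  0.62173953],
       [ 0.01689985,  0.69164905,  0.722036  ,  0.80634924],
       [ 0.        ,  0.        ,  0.        ,  1.        ]])}
top {'fov_y': 55.44151160665809, 'cx': 280.85053327166986, 'cy': 210.28208579629043, 'world_from_camera': array([[ 1.16136957e-02,  9.98941494e-01, -4.45085788e-02,
         4.97397827e-01],
       [-9.99931743e-01,  1.16590264e-02,  7.59006441e-04,
         1.54471052e-03],
       [ 1.27712972e-03,  4.44967259e-02,  9.99008714e-01,
         1.01676189e+00],
       [ 0.00000000e+00,  0.00000000e+00,  0.00000000e+00,
         1.00000000e+00]])}
```

View pics/scene0.png

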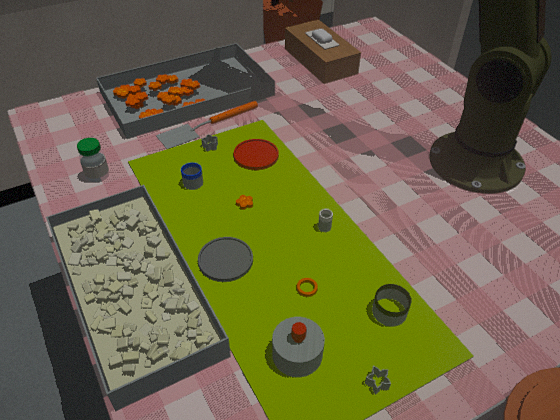

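View pics/top0.png

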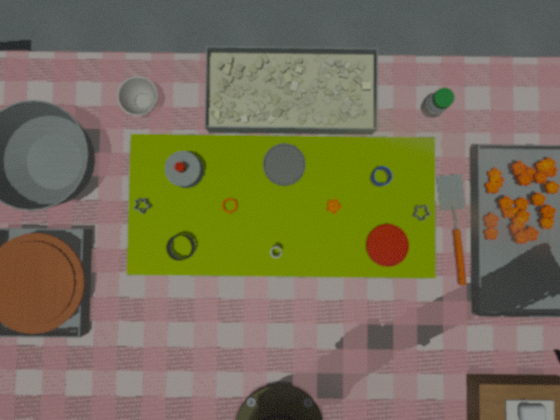

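The scene view shows every item. In the top view the small cutter is near (276,250), medium (381,176), large (181,246), cover (184,169), red base (387,245) and grey base (284,164). I'll zoom in next.

Run:
```python
import cv2,numpy as np
t=cv2.imread("pics/top0.png");s=cv2.imread("pics/scene0.png")
def crops(im,cs,r,name):
    a=[cv2.resize(im[y-r:y+r,x-r:x+r],(250,250),interpolation=cv2.INTER_NEAREST) for x,y in cs]
    cv2.imwrite(name,np.vstack([np.hstack(a[:3]),np.hstack(a[3:])]))
crops(t,[(276,250),(381,176),(181,246),(184,169),(387,245),(284,164)],25,"pics/tc.png")
crops(s,[(326,220),(192,176),(393,305),(298,346),(256,154),(225,258)],35,"pics/sc.png")
```

```text
(no output)
```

View pics/tc.png

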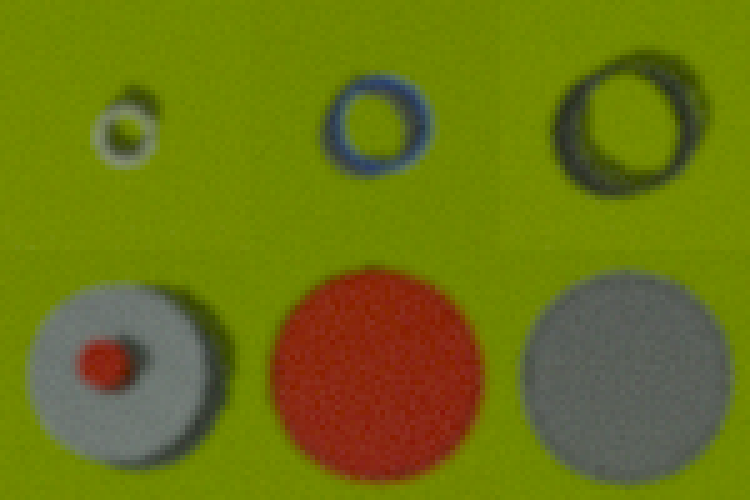

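View pics/sc.png

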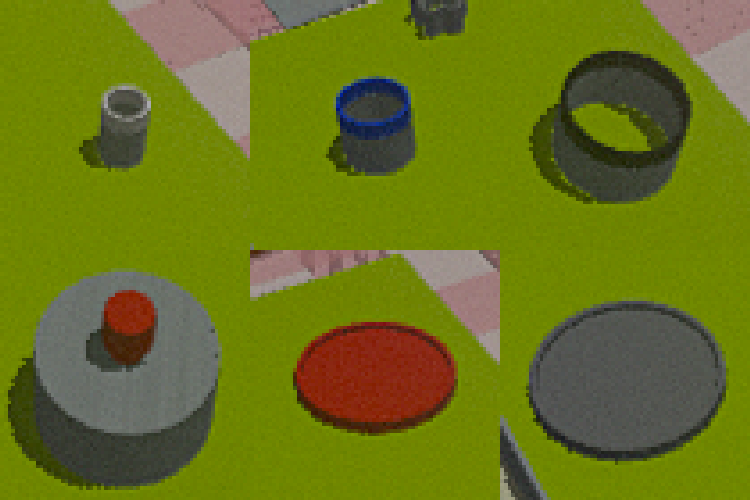

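```bash
cat > h.py <<'E'
import numpy as np,cv2
from plant import *
def ray(n,u,v):
    p=camera_params(n);f=210/np.tan(np.radians(p['fov_y']/2));T=p['world_from_camera']
    d=T[:3,:3]@np.array([(u-p['cx'])/f,-(v-p['cy'])/f,-1]);return T[:3,3],d
def onplane(n,u,v,z):
    o,d=ray(n,u,v);return (o+d*(z-o[2])/d[2])
def proj(n,P):
    p=camera_params(n);f=210/np.tan(np.radians(p['fov_y']/2));T=np.linalg.inv(p['world_from_camera'])
    P=np.atleast_2d(P)@T[:3,:3].T+T[:3,3]
    return np.c_[p['cx']+f*P[:,0]/-P[:,2],p['cy']+f*P[:,1]/P[:,2]]
def circ(c,r,z,n=60):
    a=np.linspace(0,2*np.pi,n);return np.c_[c[0]+r*np.cos(a),c[1]+r*np.sin(a),0*a+z]
def overlay(im,n,items,k=1):
    for c,r,z in items:
        cv2.polylines(im,[np.round((proj(n,circ(c,r,z))*k+(k-1)/2)*16).astype(np.int32)],True,(255,0,255),1,cv2.LINE_AA,4)
def fitcirc(n,mask,z,hullonly=True):
    "outer contour -> rays on plane z -> least-squares circle"
    cs,_=cv2.findContours(mask.astype(np.uint8),cv2.RETR_EXTERNAL,cv2.CHAIN_APPROX_NONE)
    c=max(cs,key=cv2.contourArea);
    if hullonly:c=cv2.convexHull(c)
    W=np.array([onplane(n,u,v,z)[:2] for u,v in c[:,0]])
    A=np.c_[2*W,np.ones(len(W))];s=np.linalg.lstsq(A,(W**2).sum(1),rcond=None)[0]
    return s[:2],np.sqrt(s[2]+s[0]**2+s[1]**2)
E
cat > m.py <<'E'
from h import *
ims={n:cv2.imread(f"pics/{n}0.png") for n in("top","scene")}
ctr={'top':dict(small=(276,250),med=(381,176),large=(181,246),knob=(181,167),cover=(184,169),base=(387,245),grey=(284,164)),
'scene':dict(small=(326,216),med=(192,173),large=(393,303),knob=(298,330),cover=(298,346),base=(256,154),grey=(225,258))}
for n,im in ims.items():
    h=cv2.cvtColor(im,cv2.COLOR_BGR2HSV);H,S,V=[h[...,i].astype(int) for i in range(3)]
    red=((H<8)|(H>172))&(S>150)
    masks=dict(small=(S<110)&(V>110),med=(H>105)&(H<130)&(S>130),large=(S<200)&(V<60),knob=red,base=red,
      cover=(S<90)&(V>85),grey=(S<90)&(V>50))
    zs=dict(small=.047,med=.047,large=.047,knob=.087,base=.015,cover=.055,grey=.015)
    for k,m in masks.items():
        u,v=ctr[n][k];R=30
        w=np.zeros(m.shape,bool);w[v-R:v+R,u-R:u+R]=1
        mm=(m&w);c,r=fitcirc(n,mm,zs[k])
        ys,xs=np.nonzero(mm);print(n,k,"fit",c.round(4),"diam",round(2*r*1e3,1),"cen",onplane(n,xs.mean(),ys.mean(),zs[k])[:2].round(4),mm.sum())
E
python3 m.py
```

```text
top small fit [0.2159 0.0121] diam 349.4 cen [0.3909 0.016 ] 269
top med fit [ 0.1527 -0.2442] diam 909.6 cen [ 0.6349 -0.2441] 6
top large fit [0.4483 0.2493] diam 51.7 cen [0.4496 0.2498] 76
top knob fit [0.6384 0.2392] diam 21.2 cen [0.6386 0.2394] 64
top base fit [ 0.4586 -0.2655] diam 99.6 cen [ 0.4572 -0.266 ] 1180
top cover fit [0.6393 0.2404] diam 85.5 cen [0.6384 0.2402] 867
top grey fit [ 0.6589 -0.0055] diam 104.7 cen [ 0.6641 -0.0061] 1457
scene small fit [0.3805 0.0018] diam 105.2 cen [ 0.3833 -0.0064] 692
scene med fit [ 0.6293 -0.2403] diam 51.7 cen [ 0.6294 -0.2397] 178
scene large fit [0.4511 0.2494] diam 68.8 cen [0.4519 0.2516] 409
scene knob fit [0.6377 0.241 ] diam 21.7 cen [0.6378 0.2407] 96
scene base fit [ 0.4565 -0.266 ] diam 106.6 cen [ 0.4566 -0.2661] 911
scene cover fit [0.6375 0.2411] diam 85.0 cen [0.6391 0.2445] 1528
scene grey fit [ 0.6575 -0.004 ] diam 108.0 cen [ 0.6596 -0.0021] 1849
```

```bash
cat > m2.py <<'E'
from h import *
print(onplane("top",275,251.5,.047),onplane("scene",325.5,214,.047))
C=dict(small=((.4465,.0065),.014,.042,.005),med=((.6305,-.2395),.023,.042,.005),large=((.4505,.2495),.032,.042,.005),cover=((.6383,.2405),.043,.05,.005),base=((.457,-.2658),.054,.01,.005))
import json,sys
ov=json.load(open("c.json")) if len(sys.argv)>1 else {}
for n,pre in (("top",7),("scene",5)):
    im=cv2.imread(f"pics/{n}0.png");k=pre
    big=cv2.resize(im,None,fx=k,fy=k,interpolation=cv2.INTER_CUBIC)
    big=np.clip(big.astype(int)*2,0,255).astype(np.uint8)
    tiles=[]
    for nm,(c,r,h,z0) in C.items():
        c=ov.get(nm,c)
        overlay(big,n,[(c,r,z0+h)]+([(c,r,z0)] if n=="scene" else []),k)
        u,v=(proj(n,[*c,z0+h/2])[0]*k).astype(int)
        t=big[v-132:v+133,u-132:u+133];tiles.append(t)
    tiles.append(tiles[-1]*0)
    cv2.imwrite(f"pics/ov_{n}_{len(sys.argv)}.png",np.vstack([np.hstack(tiles[:3]),np.hstack(tiles[3:])]))
E
python3 m2.py
```

```text
[0.44068753 0.01379412 0.047     ] [0.43931995 0.0133532  0.047     ]
```

View pics/ov_top_1.png

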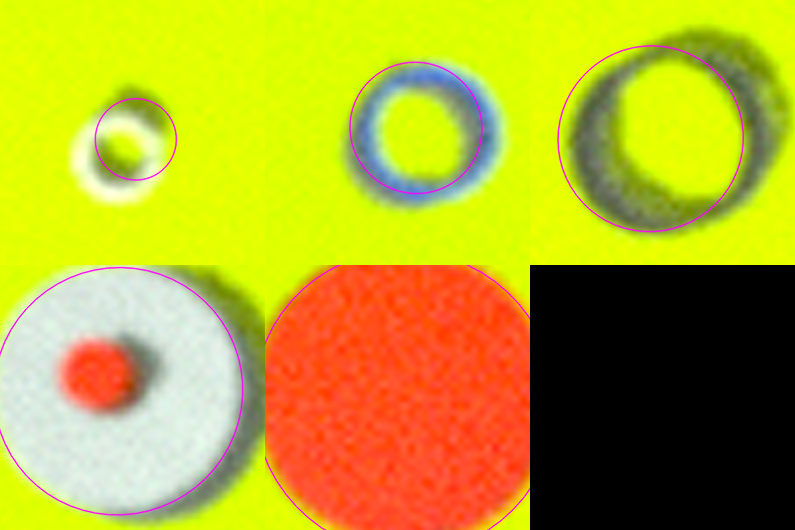

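View pics/ov_scene_1.png

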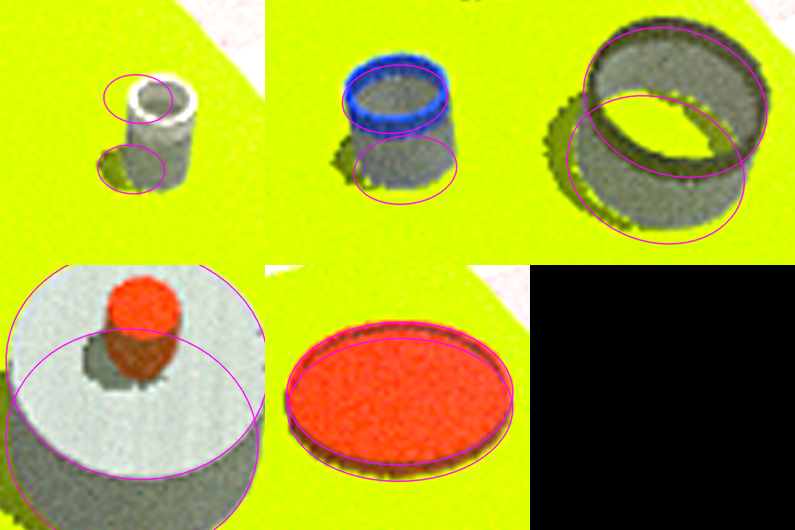

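```bash
echo '{"small":[0.4400,0.0136],"med":[0.6292,-0.2437],"large":[0.4495,0.2462],"cover":[0.638,0.2407],"base":[0.4570,-0.2660]}' > c.json; python3 m2.py 1
```

```text
[0.44068753 0.01379412 0.047     ] [0.43931995 0.0133532  0.047     ]
```

View pics/ov_top_2.png

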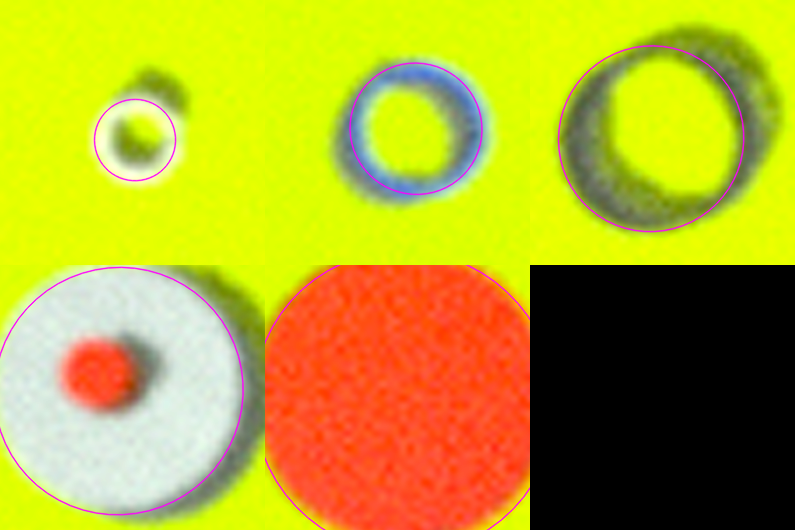

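View pics/ov_scene_2.png

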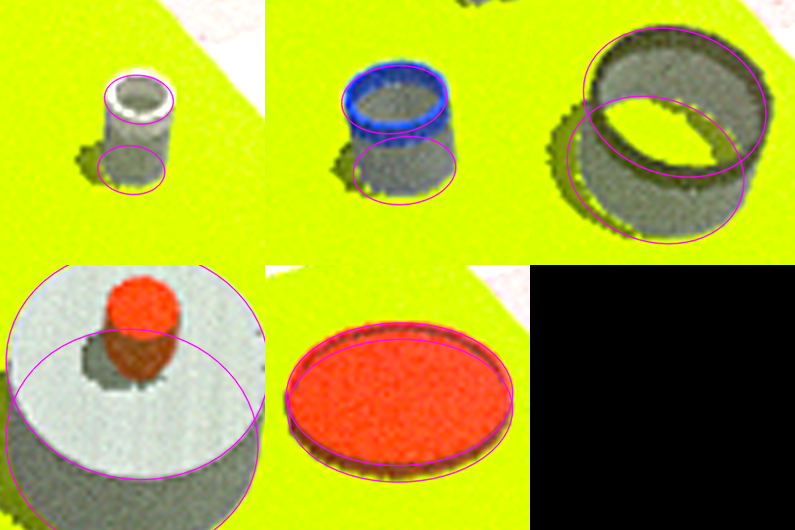

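The overlays agree in both views to about 1 mm. Now I'll move toward the small cutter along an outward arc.

Call:
apply_moves(commands="0.3 0.3 0 0 0 0;0.6 0.6 0 0 0 0;0.9 0.9 0 0 0 0;1 1 0 0 0 0;1 1 0 0 0 0", claw=1)

```text
time_s: 0.52
ee_pos: [0.4055, -0.4586, 0.2214]
tool_rot: [-3.055, -0.706, -0.008]
force: [1.8, 1.1, -0.0]
width: 0.0873
```

Call:
apply_moves(commands="0.2 0.3 0 0 0 0;0.4 0.6 0 0 0 0;0.5 0.9 0 0 0 0;0.5 1 0 0 0 0;0.5 1 0 0 0 0")

```text
time_s: 0.93
ee_pos: [0.4687, -0.3311, 0.2213]
tool_rot: [-3.048, -0.721, -0.01]
force: [0.8, -0.6, -0.0]
width: 0.0874
```

Call:
apply_moves(commands="0 0.3 0 0 0 0;0 0.6 0 0 0 0;0 0.9 0 0 0 0;0 1 0 0 0 0")

```text
time_s: 1.27
ee_pos: [0.469, -0.2054, 0.2212]
tool_rot: [-3.044, -0.73, -0.01]
force: [-0.6, 0.1, 0.5]
width: 0.0867
```

Call:
apply_moves(commands="0 0.3 0 0 0 0;0 0.6 0 0 0 0;0 0.9 0 0 0 0;0 1 0 0 0 0;0 1 0 0 0 0")

```text
time_s: 1.68
ee_pos: [0.4691, -0.082, 0.2214]
tool_rot: [-3.042, -0.739, -0.011]
force: [-0.6, -0.3, 0.4]
width: 0.0872
```

Call:
apply_moves(commands="-0.08 0.26 -0.2 0 0 0;-0.16 0.52 -0.4 0 0 0;-0.24 0.78 -0.6 0 0 0;-0.24 0.8 -0.8 0 0 0;-0.24 0.8 -0.9 0 0 0;-0.24 0.8 -0.9 0 0 0;-0.24 0.8 -0.9 0 0 0")

```text
time_s: 2.27
ee_pos: [0.4402, 0.0125, 0.1132]
tool_rot: [-3.042, -0.737, -0.009]
force: [0.4, 0.4, 0.2]
width: 0.0873
```

```bash
cat > look.py <<'E'
import sys
from h import *
n,out,x,y,z,r=sys.argv[1:7]; x,y,z=float(x),float(y),float(z);r=int(r)
s=get_state();print(s['ee_pos'].round(4),s['tool_rot'].round(3),s['force'].round(1),round(s['width'],4),round(s['time_s'],2))
im=read_camera(n)[:,:,::-1]
u,v=proj(n,[x,y,z])[0].astype(int);u=min(max(u,r),560-r);v=min(max(v,r),420-r)
t=im[v-r:v+r,u-r:u+r];t=np.clip(t.astype(int)*2,0,255).astype(np.uint8)
cv2.imwrite(f"pics/{out}.png",cv2.resize(t,(560,560),interpolation=cv2.INTER_CUBIC));print("crop origin",u-r,v-r,"scale",560/(2*r))
E
python3 look.py scene a1 .44 .0136 .06 70
```

```text
[0.4402 0.0125 0.1132] [-3.042 -0.737 -0.009] [0.4 0.4 0.2] 0.0873 2.27
crop origin 255 139 scale 4.0
```

View pics/a1.png

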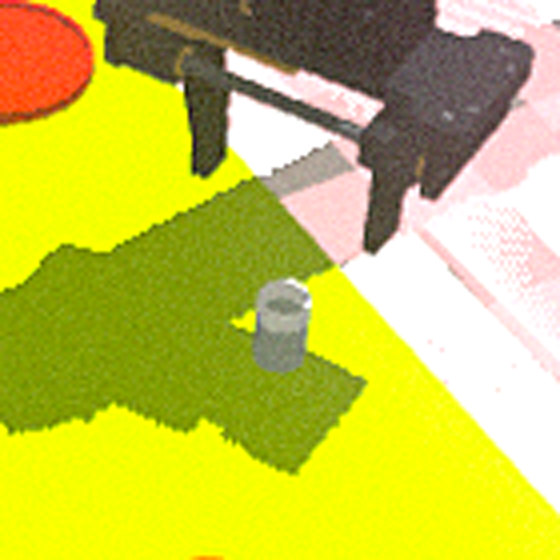

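```bash
python3 -c "
from h import *
print(proj('scene',[.4402,.0125,.1132]),onplane('scene',327.5,192,.1132))"
```

```text
[[327.47849934 189.980932  ]] [0.44326791 0.01739524 0.1132    ]
```

Call:
apply_moves(commands="0 0 -0.2 0 0 0;0 0.01 -0.4 0 0 0;0 0.01 -0.6 0 0 0;0 0.01 -0.76 0 0 0;0 0.01 -0.76 0 0 0;0 0.01 -0.76 0 0 0")

```text
time_s: 2.82
ee_pos: [0.4415, 0.0131, 0.0233]
tool_rot: [-3.043, -0.734, -0.012]
force: [0.1, 0.3, 0.3]
width: 0.0869
```

Call:
apply_moves(commands="0 0 0 0 0 0;0 0 0 0 0 0;0 0 0 0 0 0;0 0 0 0 0 0;0 0 0 0 0 0;0 0 0 0 0 0;0 0 0 0 0 0;0 0 0 0 0 0", claw=-1, force=12)

```text
time_s: 3.48
ee_pos: [0.4415, 0.0131, 0.0233]
tool_rot: [-3.042, -0.734, -0.012]
force: [-0.0, 0.3, -0.2]
width: 0.0418
```

Call:
apply_moves(commands="0 0 0 0 0 0;0 0 0 0 0 0;0 0 0 0 0 0;0 0 0 0 0 0;0 0 0 0 0 0;0 0 0 0 0 0;0 0 0 0 0 0")

```text
time_s: 4.07
ee_pos: [0.4414, 0.0132, 0.0233]
tool_rot: [-3.042, -0.734, -0.011]
force: [-0.5, 0.1, -0.4]
width: 0.0268
```

```bash
python3 look.py scene a2 .44 .0136 .03 50
```

```text
[0.4414 0.0132 0.0233] [-3.042 -0.734 -0.011] [-0.5  0.1 -0.4] 0.0268 4.07
crop origin 274 169 scale 5.6
```

View pics/a2.png

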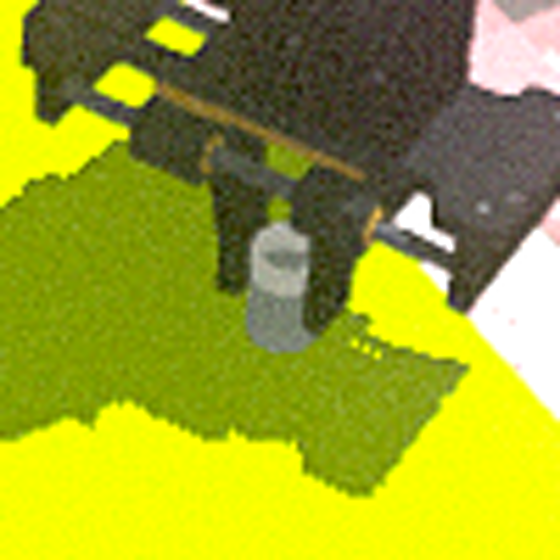

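The small cutter is between the pads (crop about (280,285)), and the width settled near 28 mm. Lifting and carrying it to the red base.

Call:
apply_moves(commands="0 0 0.2 0 0 0;0 0 0.4 0 0 0;0 -0.1 0.6 0 0 0;0 -0.3 0.7 0 0 0;0 -0.55 0.7 0 0 0;0 -0.8 0.7 0 0 0;0 -1 0.7 0 0 0;0 -1 0.7 0 0 0")

```text
time_s: 4.78
ee_pos: [0.441, -0.1125, 0.1074]
tool_rot: [-3.047, -0.724, -0.011]
force: [-0.2, 0.2, 0.3]
width: 0.0268
```

Call:
apply_moves(commands="0 -0.2 0 0 0 0;0 -0.45 0 0 0 0;0 -0.7 0 0 0 0;0 -0.9 0 0 0 0;0 -1 0 0 0 0;0 -1 0 0 0 0;0 -1 0 0 0 0;0 -1 0 0 0 0")

```text
time_s: 5.45
ee_pos: [0.4413, -0.2302, 0.1072]
tool_rot: [-3.045, -0.727, -0.011]
force: [-0.1, 0.7, -0.5]
width: 0.0266
```

```bash
python3 look.py scene a3 .45 -.24 .08 60
```

```text
[ 0.4413 -0.2302  0.1072] [-3.045 -0.727 -0.011] [-0.1  0.7 -0.5] 0.0266 5.45
crop origin 203 75 scale 4.666666666666667
```

View pics/a3.png

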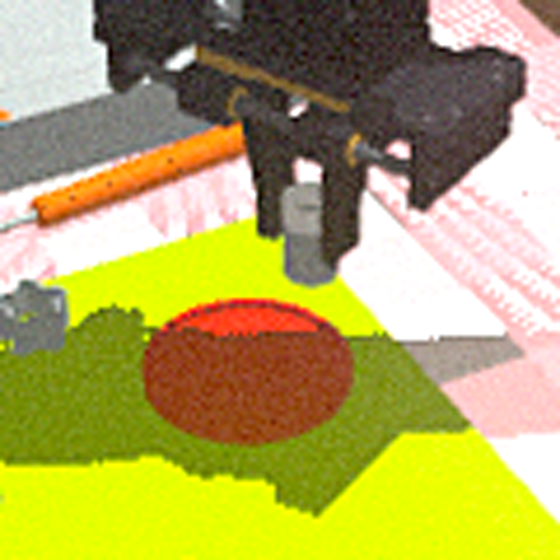

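The small cutter is held upright at about crop (310,235). Next: over the base and down to just above the floor.

Call:
apply_moves(commands="0.07 -0.15 0 0 0 0;0.14 -0.29 0 0 0 0;0.14 -0.29 -0.1 0 0 0;0.14 -0.29 -0.25 0 0 0;0.14 -0.29 -0.4 0 0 0;0.14 -0.29 -0.52 0 0 0;0.14 -0.29 -0.6 0 0 0;0.14 -0.29 -0.6 0 0 0")

```text
time_s: 6.17
ee_pos: [0.4566, -0.2626, 0.033]
tool_rot: [-3.041, -0.73, -0.006]
force: [-0.9, 0.1, -0.1]
width: 0.0269
```

```bash
python3 look.py scene a4 .457 -.266 .04 50;python3 look.py top a4t .457 -.266 .04 50
```

```text
[ 0.4566 -0.2626  0.033 ] [-3.041 -0.73  -0.006] [-0.9  0.1 -0.1] 0.0269 6.17
crop origin 205 94 scale 5.6
[ 0.4575 -0.2634  0.0343] [-3.043 -0.73  -0.009] [ 0.6 -0.3 -0.4] 0.0268 6.22
crop origin 339 195 scale 5.6
```

View pics/a4.png

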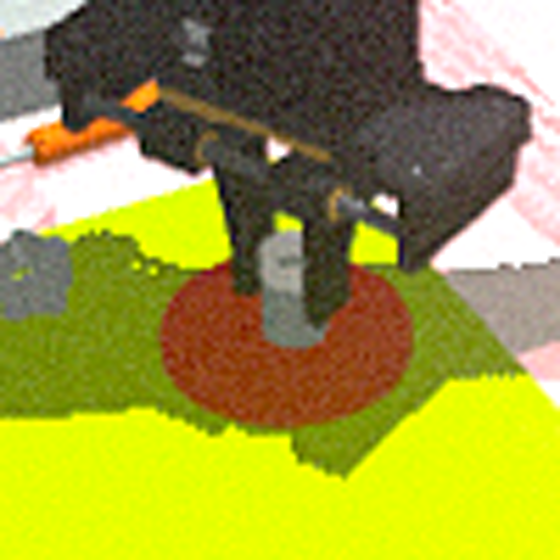

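Call:
apply_moves(commands="0.01 -0.02 0 0 0 0;0.01 -0.02 -0.02 0 0 0;0.01 -0.02 -0.035 0 0 0;0.01 -0.02 -0.042 0 0 0;0.01 -0.02 -0.042 0 0 0")

```text
time_s: 6.68
ee_pos: [0.4594, -0.2665, 0.0303]
tool_rot: [-3.044, -0.729, -0.011]
force: [-0.7, -0.8, -0.6]
width: 0.0268
```

Call:
apply_moves(commands="0 0 0 0 0 0;0 0 0 0 0 0;0 0 0 0 0 0;0 0 0 0 0 0;0 0 0 0 0 0;0 0 0 0 0 0;0 0 0 0 0 0;0 0 0 0 0 0")

```text
time_s: 7.35
ee_pos: [0.4594, -0.2665, 0.0303]
tool_rot: [-3.044, -0.729, -0.011]
force: [-0.4, -0.2, -0.9]
width: 0.0271
```

Call:
apply_moves(commands="-0.01 0.008 -0.005 0 0 0;-0.01 0.008 -0.01 0 0 0;-0.01 0.008 -0.014 0 0 0;-0.01 0.008 -0.014 0 0 0")

```text
time_s: 7.68
ee_pos: [0.4581, -0.2653, 0.0292]
tool_rot: [-3.044, -0.729, -0.01]
force: [-1.9, 1.4, 5.0]
width: 0.0265
```

Call:
apply_moves(commands="0 0 0 0 0 0;0 0 0 0 0 0;0 0 0 0 0 0;0 0 0 0 0 0;0 0 0 0 0 0;0 0 0 0 0 0;0 0 0 0 0 0;0 0 0 0 0 0", claw=0.3)

```text
time_s: 8.35
ee_pos: [0.4581, -0.2653, 0.0291]
tool_rot: [-3.044, -0.729, -0.01]
force: [0.5, 0.8, 0.5]
width: 0.0562
```

Call:
apply_moves(commands="0 0 0.1 0 0 0;0 0 0.3 0 0 0;0 0 0.5 0 0 0;0.2 0 0.7 0 0 0;0.5 0 0.7 0 0 0;0.8 0.1 0.7 0 0 0;1 0.1 0.7 0 0 0;1 0.1 0.7 0 0 0", claw=1)

```text
time_s: 9.02
ee_pos: [0.5834, -0.2505, 0.1143]
tool_rot: [-3.042, -0.737, -0.018]
force: [0.4, 0.3, -0.1]
width: 0.0865
```

```bash
python3 look.py scene a5 .457 -.266 .04 50;python3 look.py top a5t .457 -.266 .04 50
```

```text
[ 0.5834 -0.2505  0.1143] [-3.042 -0.737 -0.018] [ 0.4  0.3 -0.1] 0.0865 9.02
crop origin 205 94 scale 5.6
[ 0.5805 -0.2517  0.1138] [-3.042 -0.734 -0.013] [-0.8  0.5  0.2] 0.0867 9.07
crop origin 339 195 scale 5.6
```

View pics/a5.png

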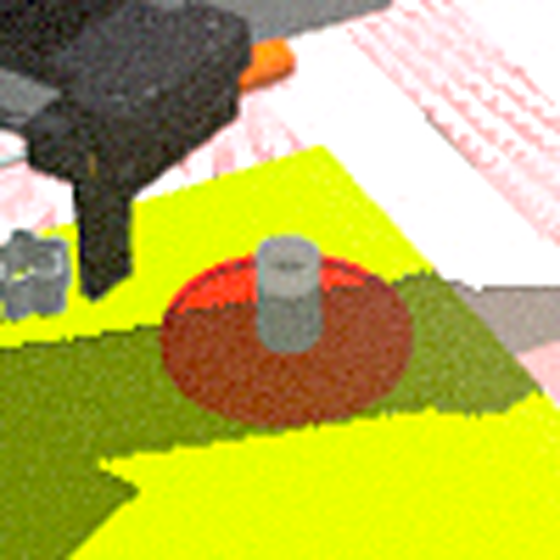

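View pics/a5t.png

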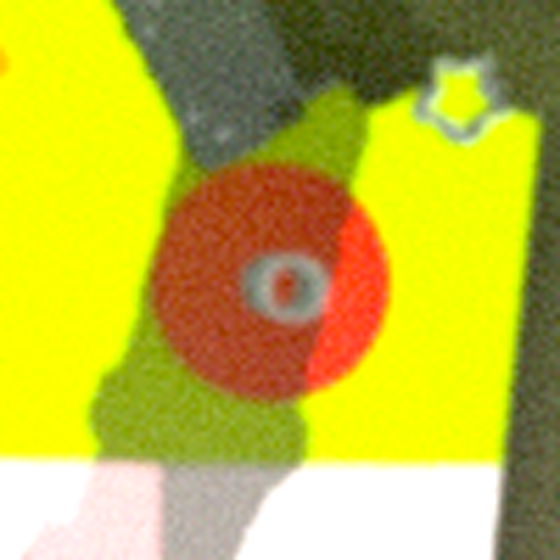

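The small cutter stands upright in the middle of the red base (rim centre in the top crop about (289,288)). Now the medium one.

```bash
python3 -c "
from h import *
print(onplane('top',339+288.5/5.6-.4,195+288/5.6-.4,.053),onplane('scene',205+289/5.6-.4,94+255/5.6-.4,.053))"
```

```text
[ 0.45734526 -0.26298249  0.053     ] [ 0.45413522 -0.26707518  0.053     ]
```

Call:
apply_moves(commands="0.2 0.02 0 0 0 0;0.4 0.06 0 0 0 0;0.4 0.06 -0.2 0 0 0;0.4 0.06 -0.4 0 0 0;0.4 0.06 -0.6 0 0 0;0.4 0.06 -0.65 0 0 0;0.4 0.06 -0.65 0 0 0;0.4 0.06 -0.65 0 0 0")

```text
time_s: 9.78
ee_pos: [0.6262, -0.2464, 0.0364]
tool_rot: [-3.044, -0.73, -0.01]
force: [1.0, 0.3, 0.4]
width: 0.087
```

Call:
apply_moves(commands="0.022 0.016 0 0 0 0;0.022 0.016 -0.06 0 0 0;0.022 0.016 -0.11 0 0 0;0.022 0.016 -0.11 0 0 0;0.022 0.016 -0.11 0 0 0")

```text
time_s: 10.2
ee_pos: [0.6284, -0.2444, 0.0228]
tool_rot: [-3.044, -0.73, -0.009]
force: [0.1, 0.3, -0.3]
width: 0.0869
```

```bash
python3 look.py scene b1 .629 -.2445 .03 40
```

```text
[ 0.6284 -0.2444  0.0228] [-3.044 -0.73  -0.009] [ 0.1  0.3 -0.3] 0.0869 10.2
crop origin 151 135 scale 7.0
```

View pics/b1.png

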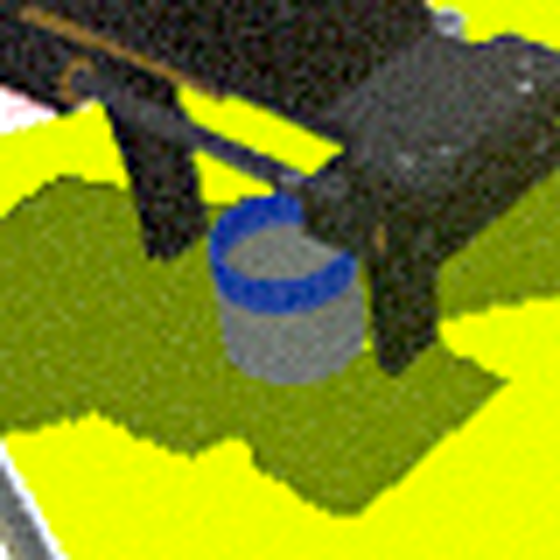

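Call:
apply_moves(commands="0 0 0 0 0 0;0 0 0 0 0 0;0 0 0 0 0 0;0 0 0 0 0 0;0 0 0 0 0 0;0 0 0 0 0 0;0 0 0 0 0 0;0 0 0 0 0 0", claw=-1)

```text
time_s: 10.92
ee_pos: [0.6287, -0.2445, 0.0231]
tool_rot: [-3.044, -0.73, -0.01]
force: [0.5, -0.1, 0.5]
width: 0.0448
```

Call:
apply_moves(commands="0 0 0 0 0 0;0 0 0 0 0 0;0 0 0 0 0 0;0 0 0 0 0 0")

```text
time_s: 11.25
ee_pos: [0.6287, -0.2445, 0.0231]
tool_rot: [-3.044, -0.73, -0.009]
force: [0.2, -0.1, 1.0]
width: 0.0444
```

Call:
apply_moves(commands="0 0 0.1 0 0 0;0 0 0.3 0 0 0;0 0 0.5 0 0 0;0 0 0.7 0 0 0;-0.2 -0.04 0.7 0 0 0;-0.4 -0.08 0.7 0 0 0;-0.6 -0.12 0.7 0 0 0;-0.6 -0.12 0.7 0 0 0")

```text
time_s: 11.92
ee_pos: [0.5519, -0.2616, 0.1077]
tool_rot: [-3.047, -0.724, -0.003]
force: [0.7, -0.5, 0.5]
width: 0.045
```

Call:
apply_moves(commands="-0.2 -0.02 0 0 0 0;-0.4 -0.04 0 0 0 0;-0.6 -0.05 0 0 0 0;-0.78 -0.05 0 0 0 0;-0.78 -0.05 0 0 0 0;-0.78 -0.05 0 0 0 0;-0.78 -0.05 0 0 0 0")

```text
time_s: 12.5
ee_pos: [0.4597, -0.2675, 0.1086]
tool_rot: [-3.047, -0.725, -0.006]
force: [-0.2, -0.3, -1.6]
width: 0.0447
```

```bash
python3 look.py scene b2 .457 -.266 .06 50;python3 look.py top b2t .457 -.266 .04 50
```

```text
[ 0.4597 -0.2675  0.1086] [-3.047 -0.725 -0.006] [-0.2 -0.3 -1.6] 0.0447 12.5
crop origin 205 87 scale 5.6
[ 0.4598 -0.2673  0.1084] [-3.047 -0.726 -0.005] [-0.5 -1.1 -1. ] 0.0449 12.55
crop origin 339 195 scale 5.6
```

View pics/b2.png

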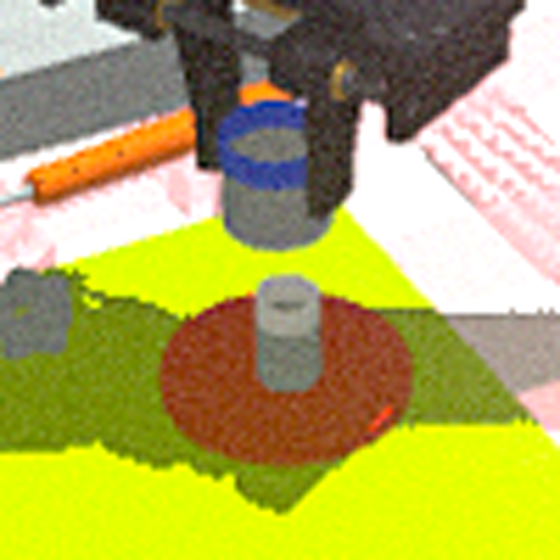

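```bash
python3 -c "
from h import *
for P in [(.4597,-.2673,.1325),(.4597,-.2673,.0905),(.457,-.2655,.053),(.457,-.2655,.011)]:
  print(P,(proj('scene',P)[0]-[205,87])*5.6+2.3)"
```

```text
(0.4597, -0.2673, 0.1325) [272.54161919 136.84598986]
(0.4597, -0.2673, 0.0905) [274.91252494 223.78685252]
(0.457, -0.2655, 0.053) [284.66367553 298.26878919]
(0.457, -0.2655, 0.011) [286.63402235 377.35270563]
```

The medium cutter is held upright over the base, and its projection matches the picture. Lowering it slowly around the small one.

Call:
apply_moves(commands="-0.027 0.015 0 0 0 0;-0.027 0.015 0 0 0 0;-0.027 0.015 -0.1 0 0 0;-0.027 0.015 -0.2 0 0 0;-0.027 0.015 -0.25 0 0 0;-0.027 0.015 -0.25 0 0 0;-0.027 0.015 -0.25 0 0 0")

```text
time_s: 13.18
ee_pos: [0.4559, -0.265, 0.0771]
tool_rot: [-3.045, -0.726, -0.003]
force: [0.2, -0.4, 0.5]
width: 0.0447
```

```bash
python3 look.py scene b3 .457 -.266 .06 40
```

```text
[ 0.4559 -0.265   0.0771] [-3.045e+00 -7.260e-01 -3.000e-03] [ 0.2 -0.4  0.5] 0.0447 13.18
crop origin 215 97 scale 7.0
```

View pics/b3.png

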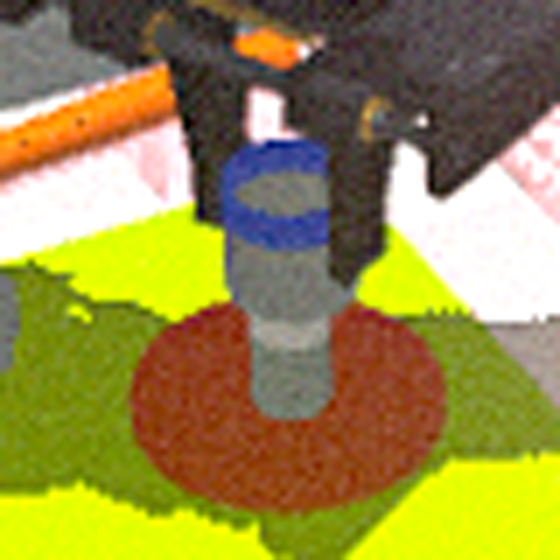

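The tubes line up (medium's lower edge centred at about x=292, small at 291).

Call:
apply_moves(commands="0 0 -0.08 0 0 0;0 0 -0.16 0 0 0;0 0 -0.24 0 0 0;0 0 -0.31 0 0 0;0 0 -0.36 0 0 0;0 0 -0.38 0 0 0;0 0 -0.38 0 0 0;0 0 -0.38 0 0 0")

```text
time_s: 13.9
ee_pos: [0.4566, -0.2653, 0.0322]
tool_rot: [-3.046, -0.726, -0.004]
force: [0.1, -0.3, -0.5]
width: 0.0448
```

Call:
apply_moves(commands="0 0 -0.01 0 0 0;0 0 -0.02 0 0 0;0 0 -0.025 0 0 0;0 0 -0.028 0 0 0;0 0 -0.028 0 0 0")

```text
time_s: 14.32
ee_pos: [0.4566, -0.2654, 0.029]
tool_rot: [-3.046, -0.726, -0.004]
force: [-0.6, -0.1, 0.1]
width: 0.0448
```

Call:
apply_moves(commands="0 0 0 0 0 0;0 0 0 0 0 0;0 0 0 0 0 0;0 0 0 0 0 0;0 0 0 0 0 0;0 0 0 0 0 0;0 0 0 0 0 0;0 0 0 0 0 0", claw=0.6)

```text
time_s: 14.98
ee_pos: [0.4566, -0.2654, 0.029]
tool_rot: [-3.046, -0.726, -0.004]
force: [-0.8, -0.4, -0.4]
width: 0.0695
```

Call:
apply_moves(commands="0 0 0.1 0 0 0;0 0 0.3 0 0 0;0 0 0.5 0 0 0;0 0.1 0.7 0 0 0;0 0.4 0.7 0 0 0;0 0.7 0.7 0 0 0;0 1 0.7 0 0 0;0 1 0.7 0 0 0", claw=1)

```text
time_s: 15.65
ee_pos: [0.4573, -0.1376, 0.1143]
tool_rot: [-3.041, -0.74, -0.007]
force: [0.0, 0.3, -0.6]
width: 0.0871
```

Call:
apply_moves(commands="0 0.3 0 0 0 0;0 0.6 0 0 0 0;0 0.9 0 0 0 0;0 1 0 0 0 0")

```text
time_s: 15.98
ee_pos: [0.4574, -0.0118, 0.1155]
tool_rot: [-3.037, -0.75, -0.009]
force: [0.6, -0.1, 0.3]
width: 0.0871
```

```bash
python3 look.py scene b5 .457 -.266 .04 40;python3 look.py top b5t .457 -.266 .04 40
```

```text
[ 0.4574 -0.0118  0.1155] [-3.037 -0.75  -0.009] [ 0.6 -0.1  0.3] 0.0871 15.98
crop origin 215 104 scale 7.0
[ 0.4575 -0.0115  0.1155] [-3.037 -0.752 -0.009] [ 0.1  1.5 -0.4] 0.0865 16.03
crop origin 349 205 scale 7.0
```

View pics/b5.png

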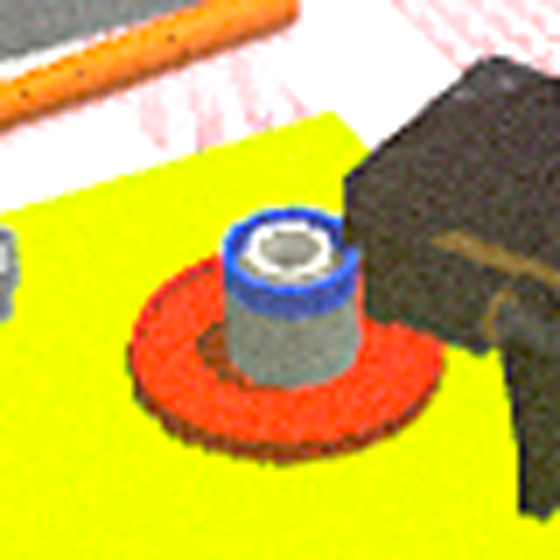

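View pics/b5t.png

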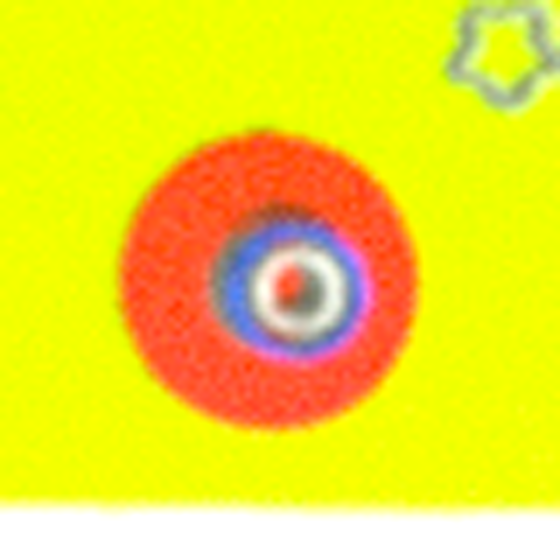

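The medium cutter is seated around the small one, roughly concentric. Next the large one.

Call:
apply_moves(commands="0 0.3 0 0 0 0;0 0.6 0 0 0 0;0 0.9 0 0 0 0;0 1 0 0 0 0;0 1 0 0 0 0")

```text
time_s: 16.5
ee_pos: [0.458, 0.108, 0.1161]
tool_rot: [-3.036, -0.756, -0.011]
force: [0.5, -0.4, 0.8]
width: 0.0869
```

Call:
apply_moves(commands="-0.03 0.3 0 0 0 0;-0.06 0.6 0 0 0 0;-0.08 0.9 0 0 0 0;-0.08 1 0 0 0 0;-0.08 1 -0.1 0 0 0;-0.08 1 -0.15 0 0 0;-0.08 1 -0.15 0 0 0;-0.08 1 -0.15 0 0 0")

```text
time_s: 17.17
ee_pos: [0.4485, 0.225, 0.097]
tool_rot: [-3.039, -0.751, -0.007]
force: [0.7, -0.4, 0.3]
width: 0.0866
```

```bash
python3 look.py scene c1 .449 .246 .06 60
```

```text
[0.4485 0.225  0.097 ] [-3.039 -0.751 -0.007] [ 0.7 -0.4  0.3] 0.0866 17.17
crop origin 332 234 scale 4.666666666666667
```

View pics/c1.png

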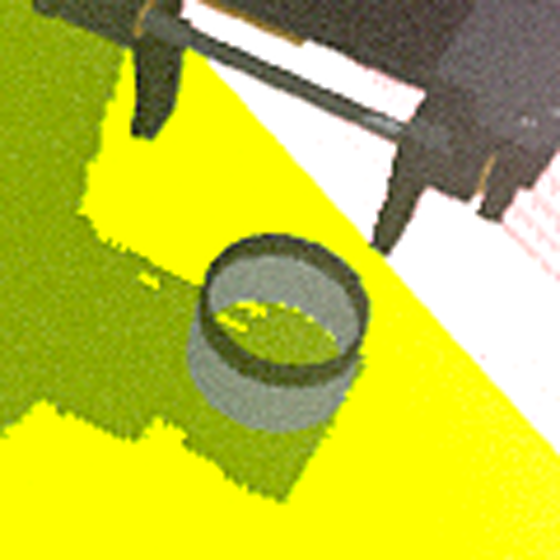

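```bash
python3 -c "
from h import *
print(onplane('scene',392.9,300,.047))"
```

```text
[0.44860947 0.24995902 0.047     ]
```

Call:
apply_moves(commands="0 0.1 0 0 0 0;0 0.175 0 0 0 0;0 0.175 0 0 0 0;0 0.175 -0.1 0 0 0;0 0.175 -0.15 0 0 0;0 0.175 -0.15 0 0 0;0 0.175 -0.15 0 0 0")

```text
time_s: 17.8
ee_pos: [0.4482, 0.2458, 0.0786]
tool_rot: [-3.039, -0.751, -0.006]
force: [-0.0, 0.4, 0.5]
width: 0.087
```

Call:
apply_moves(commands="0.005 0.01 -0.08 0 0 0;0.005 0.01 -0.16 0 0 0;0.005 0.01 -0.24 0 0 0;0.005 0.01 -0.32 0 0 0;0.005 0.01 -0.4 0 0 0;0.005 0.01 -0.46 0 0 0;0.005 0.01 -0.46 0 0 0;0.005 0.01 -0.46 0 0 0")

```text
time_s: 18.47
ee_pos: [0.4483, 0.2471, 0.0229]
tool_rot: [-3.039, -0.751, -0.004]
force: [0.0, -0.2, 0.7]
width: 0.0873
```

```bash
python3 look.py scene c2 .449 .246 .03 45; python3 look.py top c2t .449 .246 .03 45
```

```text
[0.4483 0.2471 0.0229] [-3.039 -0.751 -0.004] [ 0.  -0.2  0.7] 0.0873 18.47
crop origin 344 259 scale 6.222222222222222
[0.4488 0.2472 0.0234] [-3.039 -0.751 -0.006] [ 0.3 -0.  -0. ] 0.087 18.52
crop origin 135 201 scale 6.222222222222222
```

View pics/c2.png

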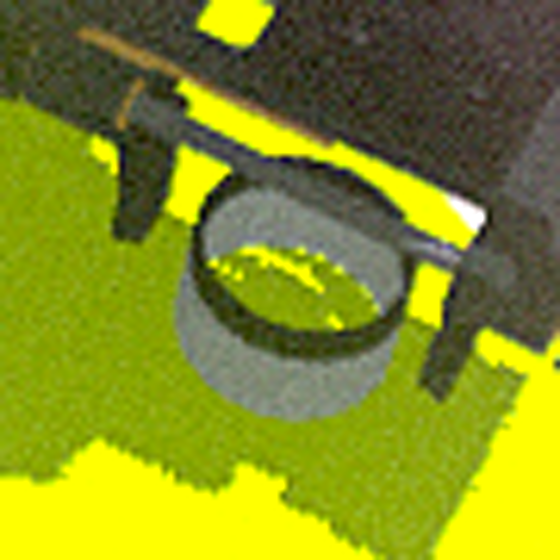

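The fingers straddle the large cutter with a gap on both sides. Closing and carrying it.

Call:
apply_moves(commands="0 0 0 0 0 0;0 0 0 0 0 0;0 0 0 0 0 0;0 0 0 0 0 0;0 0 0 0 0 0;0 0 0 0 0 0;0 0 0 0 0 0;0 0 0 0 0 0", claw=-1)

```text
time_s: 19.23
ee_pos: [0.4492, 0.2475, 0.024]
tool_rot: [-3.039, -0.751, -0.007]
force: [-0.8, 1.2, 2.6]
width: 0.0625
```

Call:
apply_moves(commands="0 0 0.1 0 0 0;0 0 0.3 0 0 0;0 0 0.5 0 0 0;0 0 0.7 0 0 0;0 0 0.8 0 0 0;0 0 0.8 0 0 0")

```text
time_s: 19.73
ee_pos: [0.4511, 0.2484, 0.1231]
tool_rot: [-3.039, -0.751, -0.016]
force: [0.3, -0.3, -1.1]
width: 0.0626
```

```bash
python3 look.py scene c3 .449 .246 .1 60
```

```text
[0.4511 0.2484 0.1231] [-3.039 -0.751 -0.016] [ 0.3 -0.3 -1.1] 0.0626 19.73
crop origin 336 220 scale 4.666666666666667
```

View pics/c3.png

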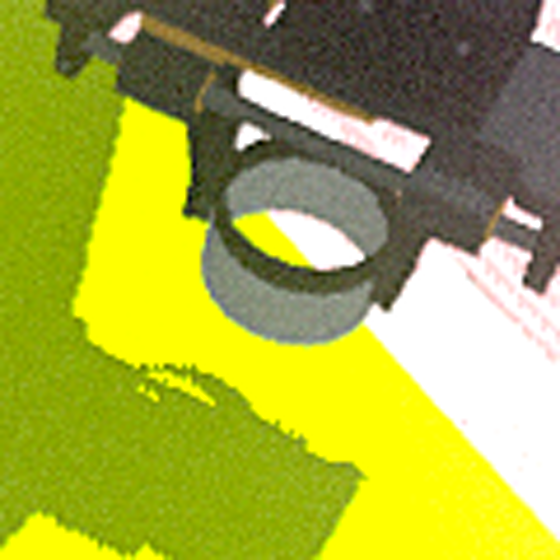

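The large cutter is held upright and level (crop (300,240)). Moving toward the red base.

Call:
apply_moves(commands="0 -0.2 0 0 0 0;0 -0.45 0 0 0 0;0 -0.7 0 0 0 0;0 -0.95 0 0 0 0;0 -1 0 0 0 0")

```text
time_s: 20.2
ee_pos: [0.4488, 0.1214, 0.1189]
tool_rot: [-3.044, -0.741, -0.004]
force: [0.7, -0.4, -1.6]
width: 0.0624
```

Call:
apply_moves(commands="0 -0.25 0 0 0 0;0 -0.5 0 0 0 0;0 -0.75 0 0 0 0;0 -1 0 0 0 0;0 -1 0 0 0 0")

```text
time_s: 20.62
ee_pos: [0.4473, -0.0052, 0.1171]
tool_rot: [-3.049, -0.729, 0.002]
force: [-0.4, 0.1, -0.2]
width: 0.0624
```

Call:
apply_moves(commands="0 -0.25 0 0 0 0;0 -0.5 0 0 0 0;0 -0.75 0 0 0 0;0 -1 0 0 0 0;0 -1 0 0 0 0")

```text
time_s: 21.03
ee_pos: [0.4456, -0.1313, 0.1154]
tool_rot: [-3.053, -0.717, 0.007]
force: [0.0, -0.1, -0.8]
width: 0.0624
```

Call:
apply_moves(commands="0 -0.25 0 0 0 0;0 -0.5 0 0 0 0;0 -0.7 0 0 0 0;0 -0.8 0 0 0 0;0 -0.8 0 0 0 0;0 -0.8 0 0 0 0")

```text
time_s: 21.53
ee_pos: [0.4453, -0.226, 0.1144]
tool_rot: [-3.051, -0.716, 0.008]
force: [0.0, 0.4, -1.5]
width: 0.0625
```

Call:
apply_moves(commands="0.05 -0.16 0 0 0 0;0.094 -0.32 0 0 0 0;0.094 -0.33 0 0 0 0;0.094 -0.33 -0.1 0 0 0;0.094 -0.33 -0.2 0 0 0;0.094 -0.33 -0.2 0 0 0;0.094 -0.33 -0.2 0 0 0")

```text
time_s: 22.12
ee_pos: [0.4555, -0.2633, 0.0887]
tool_rot: [-3.047, -0.718, 0.012]
force: [0.1, -0.2, -0.6]
width: 0.0624
```

```bash
python3 look.py scene c4 .457 -.266 .06 45;python3 look.py top c4t .457 -.266 .06 45
```

```text
[ 0.4555 -0.2633  0.0887] [-3.047 -0.718  0.012] [ 0.1 -0.2 -0.6] 0.0624 22.12
crop origin 210 92 scale 6.222222222222222
[ 0.4561 -0.264   0.0896] [-3.048 -0.718  0.01 ] [ 0.3 -0.2 -0.3] 0.0625 22.17
crop origin 347 201 scale 6.222222222222222
```

View pics/c4.png

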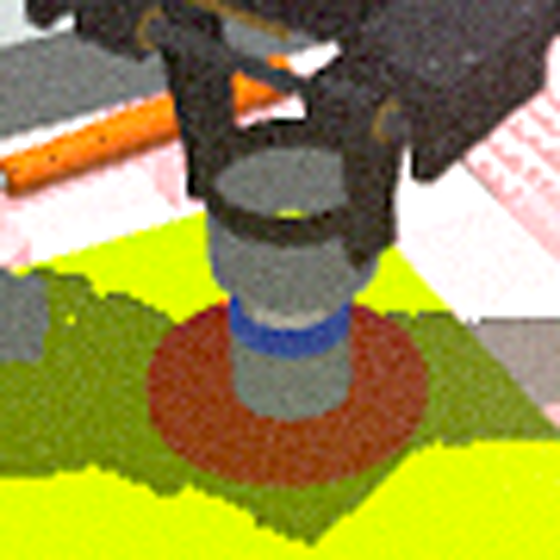

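The large cutter is centred over the medium (x 294 against 291). Lowering.

Call:
apply_moves(commands="0.004 -0.012 -0.08 0 0 0;0.004 -0.012 -0.16 0 0 0;0.004 -0.012 -0.24 0 0 0;0.004 -0.012 -0.31 0 0 0;0.004 -0.012 -0.38 0 0 0;0.004 -0.012 -0.44 0 0 0;0.004 -0.012 -0.48 0 0 0;0.004 -0.012 -0.48 0 0 0")

```text
time_s: 22.88
ee_pos: [0.4562, -0.2655, 0.0312]
tool_rot: [-3.048, -0.717, 0.011]
force: [-0.8, 1.0, -1.3]
width: 0.0626
```

Call:
apply_moves(commands="0 0 0 0 0 0;0 0 0 0 0 0;0 0 -0.005 0 0 0;0 0 -0.005 0 0 0")

```text
time_s: 23.22
ee_pos: [0.4565, -0.2657, 0.0309]
tool_rot: [-3.048, -0.717, 0.01]
force: [0.6, -0.8, -1.4]
width: 0.0625
```

Call:
apply_moves(commands="0 0 -0.005 0 0 0;0 0 -0.01 0 0 0;0 0 -0.014 0 0 0;0 0 -0.014 0 0 0;0 0 -0.014 0 0 0")

```text
time_s: 23.63
ee_pos: [0.4566, -0.266, 0.03]
tool_rot: [-3.049, -0.717, 0.01]
force: [-2.6, -0.4, 5.4]
width: 0.0624
```

Call:
apply_moves(commands="0 0 0 0 0 0;0 0 0 0 0 0;0 0 0 0 0 0;0 0 0 0 0 0;0 0 0 0 0 0;0 0 0 0 0 0;0 0 0 0 0 0", claw=1)

```text
time_s: 24.22
ee_pos: [0.4566, -0.266, 0.0299]
tool_rot: [-3.049, -0.717, 0.01]
force: [-0.3, 0.2, -0.9]
width: 0.0863
```

Call:
apply_moves(commands="0 0 0.1 0 0 0;0 0 0.3 0 0 0;0 0 0.5 0 0 0;0 0.1 0.7 0 0 0;0.1 0.4 0.8 0 0 0;0.2 0.7 0.8 0 0 0;0.3 1 0.8 0 0 0;0.3 1 0.8 0 0 0")

```text
time_s: 24.88
ee_pos: [0.4957, -0.1369, 0.1278]
tool_rot: [-3.043, -0.734, 0.003]
force: [-0.2, 0.8, 0.9]
width: 0.0873
```

Call:
apply_moves(commands="0.1 0.3 0 0 0 0;0.2 0.6 0 0 0 0;0.3 0.9 0 0 0 0;0.35 1 0 0 0 0")

```text
time_s: 25.22
ee_pos: [0.5389, -0.0093, 0.1294]
tool_rot: [-3.037, -0.745, -0.002]
force: [-0.7, 0.4, 0.4]
width: 0.0868
```

```bash
python3 look.py scene c5 .457 -.266 .04 40;python3 look.py top c5t .457 -.266 .04 40
```

```text
[ 0.5389 -0.0093  0.1294] [-3.037e+00 -7.450e-01 -2.000e-03] [-0.7  0.4  0.4] 0.0868 25.22
crop origin 215 104 scale 7.0
[ 0.5396 -0.009   0.1293] [-3.036e+00 -7.470e-01 -3.000e-03] [1.6 2.2 0.3] 0.0868 25.27
crop origin 349 205 scale 7.0
```

View pics/c5.png

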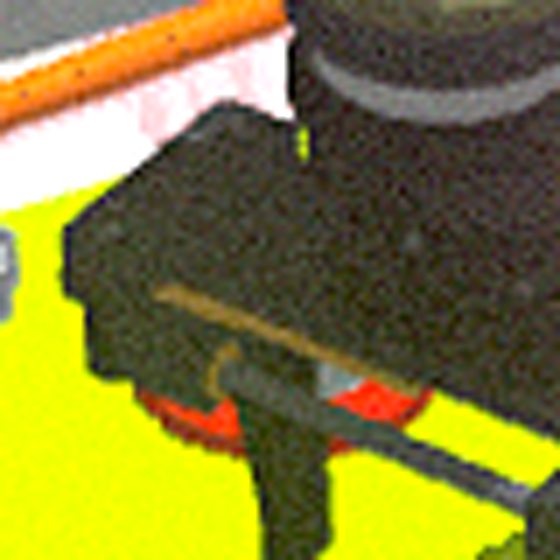

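View pics/c5t.png

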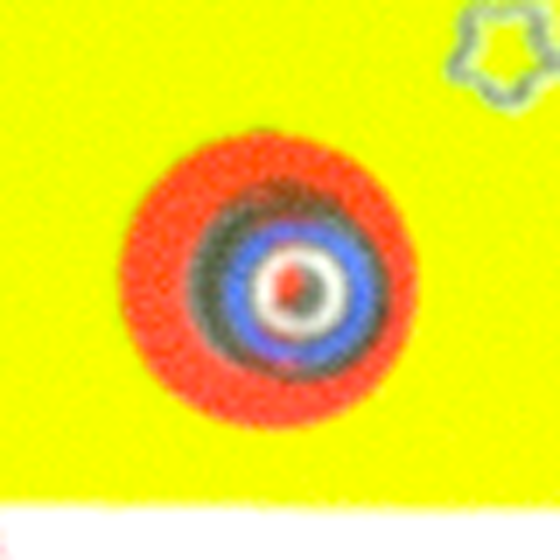

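All three are nested concentrically (top crop around (296,291)), inside the rim. Now the cover.

```bash
python3 -c "
from h import *
print('large',onplane('top',349+295/7-.4,205+291/7-.4,.053),'base',onplane('top',349+268/7-.4,205+281/7-.4,.015))"
```

```text
large [ 0.45702004 -0.26448598  0.053     ] base [ 0.45887805 -0.26533035  0.015     ]
```

Call:
apply_moves(commands="0.1 0.3 0 0 0 0;0.2 0.6 0 0 0 0;0.3 0.9 0 0 0 0;0.4 1 0 0 0 0;0.4 1 0 0 0 0")

```text
time_s: 25.73
ee_pos: [0.5879, 0.1108, 0.1295]
tool_rot: [-3.035, -0.75, -0.003]
force: [0.6, 0.1, 0.6]
width: 0.0868
```

Call:
apply_moves(commands="0.1 0.3 0 0 0 0;0.2 0.6 0 0 0 0;0.35 0.9 0 0 0 0;0.4 1 0 0 0 0;0.4 1 0 0 0 0;0.4 1 0 0 0 0;0.4 1 0 0 0 0")

```text
time_s: 26.32
ee_pos: [0.6362, 0.2269, 0.1293]
tool_rot: [-3.039, -0.746, -0.001]
force: [-0.8, -0.6, -1.0]
width: 0.0875
```

```bash
python3 look.py scene d1 .638 .24 .08 60
```

```text
[0.6362 0.2269 0.1293] [-3.039e+00 -7.460e-01 -1.000e-03] [-0.8 -0.6 -1. ] 0.0875 26.32
crop origin 237 269 scale 4.666666666666667
```

View pics/d1.png

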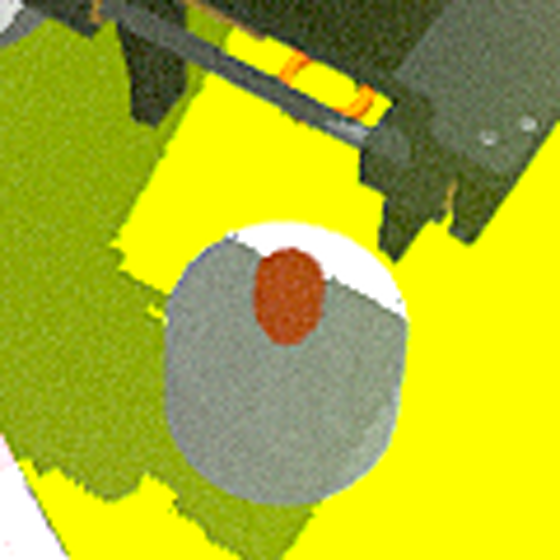

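Call:
apply_moves(commands="0.015 0.11 0 0 0 0;0.015 0.11 -0.1 0 0 0;0.015 0.11 -0.2 0 0 0;0.015 0.11 -0.3 0 0 0;0.015 0.11 -0.4 0 0 0;0.015 0.11 -0.5 0 0 0;0.015 0.11 -0.55 0 0 0;0.015 0.11 -0.55 0 0 0")

```text
time_s: 27.03
ee_pos: [0.6366, 0.2393, 0.0606]
tool_rot: [-3.04, -0.745, 0.005]
force: [-1.1, 0.5, -0.7]
width: 0.0868
```

```bash
python3 look.py scene d2 .638 .24 .07 50
```

```text
[0.6366 0.2393 0.0606] [-3.04  -0.745  0.005] [-1.1  0.5 -0.7] 0.0868 27.03
crop origin 247 283 scale 5.6
```

View pics/d2.png

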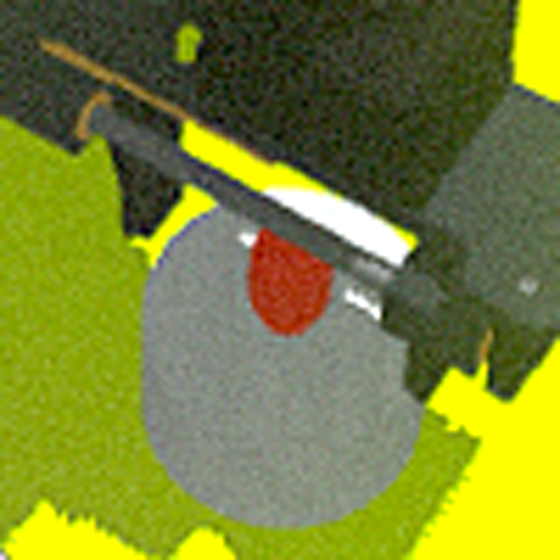

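The fingers straddle the knob, slightly above the cover top. A small correction, then close and lift.

Call:
apply_moves(commands="0.01 0.008 0.012 0 0 0;0.01 0.008 0.012 0 0 0;0.01 0.008 0.012 0 0 0;0.01 0.008 0.012 0 0 0;0.01 0.008 0.012 0 0 0;0.01 0.008 0.012 0 0 0;0.01 0.008 0.012 0 0 0;0.01 0.008 0.012 0 0 0", claw=-1, force=25)

```text
time_s: 27.75
ee_pos: [0.6386, 0.2407, 0.0635]
tool_rot: [-3.039, -0.745, 0.002]
force: [-0.7, 0.6, -0.2]
width: 0.0418
```

Call:
apply_moves(commands="0 0 0 0 0 0;0 0 0 0 0 0;0 0 0 0 0 0;0 0 0 0 0 0;0 0 0 0 0 0;0 0 0 0 0 0;0 0 0 0 0 0;0 0 0 0 0 0")

```text
time_s: 28.42
ee_pos: [0.6384, 0.241, 0.0636]
tool_rot: [-3.039, -0.746, 0.002]
force: [-0.8, 1.1, 0.0]
width: 0.023
```

Call:
apply_moves(commands="0 0 0.1 0 0 0;0 0 0.25 0 0 0;0 0 0.4 0 0 0;0 0 0.6 0 0 0;0 0 0.75 0 0 0;0 0 0.85 0 0 0;0 0 0.85 0 0 0;0 0 0.85 0 0 0")

```text
time_s: 29.08
ee_pos: [0.6387, 0.2408, 0.166]
tool_rot: [-3.039, -0.745, 0.001]
force: [0.5, 0.0, -2.4]
width: 0.0238
```

```bash
python3 look.py scene d3 .638 .24 .13 70
```

```text
[0.6387 0.2408 0.166 ] [-3.039e+00 -7.450e-01  1.000e-03] [ 0.5  0.  -2.4] 0.0238 29.08
crop origin 229 242 scale 4.0
```

View pics/d3.png

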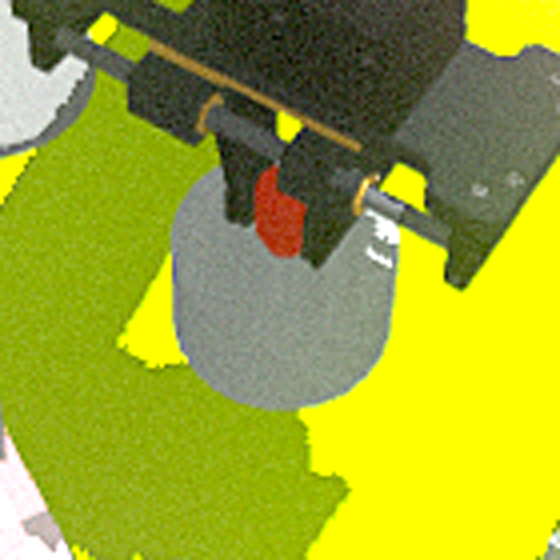

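The cover is lifted level by its knob. Carrying it over.

Call:
apply_moves(commands="-0.1 -0.2 0 0 0 0;-0.18 -0.45 0 0 0 0;-0.28 -0.7 0 0 0 0;-0.36 -0.9 0 0 0 0;-0.38 -1 0 0 0 0")

```text
time_s: 29.55
ee_pos: [0.5904, 0.1155, 0.1625]
tool_rot: [-3.044, -0.74, 0.012]
force: [-0.2, -0.5, -1.9]
width: 0.023
```

Call:
apply_moves(commands="-0.1 -0.25 0 0 0 0;-0.2 -0.5 0 0 0 0;-0.3 -0.75 0 0 0 0;-0.38 -0.95 0 0 0 0;-0.38 -1 0 0 0 0")

```text
time_s: 29.97
ee_pos: [0.5426, -0.01, 0.1611]
tool_rot: [-3.048, -0.731, 0.018]
force: [0.8, -0.3, -1.4]
width: 0.0236
```

Call:
apply_moves(commands="-0.1 -0.25 0 0 0 0;-0.2 -0.5 0 0 0 0;-0.3 -0.75 0 0 0 0;-0.36 -0.95 0 0 0 0;-0.36 -1 0 0 0 0")

```text
time_s: 30.38
ee_pos: [0.4974, -0.1347, 0.16]
tool_rot: [-3.051, -0.722, 0.023]
force: [0.1, -0.9, -1.7]
width: 0.0231
```

Call:
apply_moves(commands="-0.08 -0.25 0 0 0 0;-0.15 -0.5 0 0 0 0;-0.22 -0.7 0 0 0 0;-0.26 -0.85 0 0 0 0;-0.26 -0.9 0 0 0 0;-0.26 -0.9 0 0 0 0;-0.26 -0.9 0 0 0 0")

```text
time_s: 30.97
ee_pos: [0.4672, -0.2408, 0.1594]
tool_rot: [-3.049, -0.725, 0.022]
force: [0.5, -0.4, -1.1]
width: 0.0239
```

```bash
cat > tilt.py <<'E'
from h import *
from scipy.spatial.transform import Rotation as R
s=get_state();r=R.from_rotvec(s['tool_rot']);z=r.apply([0,0,1]);a=np.cross(z,[0,0,-1])
print(s['ee_pos'],'z',z.round(4),'corr units',(a/(np.pi/2)).round(4))
E
python3 tilt.py
```

```text
[ 0.46717566 -0.24076058  0.15944534] z [-0.0157  0.0045 -0.9999] corr units [-0.0029 -0.01   -0.    ]
```

Call:
apply_moves(commands="-0.04 -0.1 0 -0.003 -0.01 0;-0.085 -0.208 0 -0.003 -0.01 0;-0.085 -0.208 -0.1 -0.003 -0.01 0;-0.085 -0.208 -0.2 -0.003 -0.01 0;-0.085 -0.208 -0.25 -0.003 -0.01 0;-0.085 -0.208 -0.25 -0.003 -0.01 0;-0.085 -0.208 -0.25 -0.003 -0.01 0;-0.085 -0.208 -0.25 -0.003 -0.01 0")

```text
time_s: 31.63
ee_pos: [0.4575, -0.2649, 0.1294]
tool_rot: [-3.056, -0.728, -0.0]
force: [0.0, -0.3, -1.9]
width: 0.023
```

```bash
python3 tilt.py; python3 look.py scene d4 .457 -.266 .08 50;python3 look.py top d4t .457 -.266 .06 50
```

```text
[ 0.45747587 -0.26493539  0.12944347] z [ 2.e-04  2.e-04 -1.e+00] corr units [-0.0001  0.0001  0.    ]
[ 0.4575 -0.2649  0.1294] [-3.056 -0.728 -0.   ] [ 0.  -0.3 -1.9] 0.023 31.63
crop origin 205 80 scale 5.6
[ 0.4576 -0.2653  0.1298] [3.056e+00 7.280e-01 1.000e-03] [-0.4 -0.2 -1.4] 0.0235 31.68
crop origin 342 196 scale 5.6
```

View pics/d4.png

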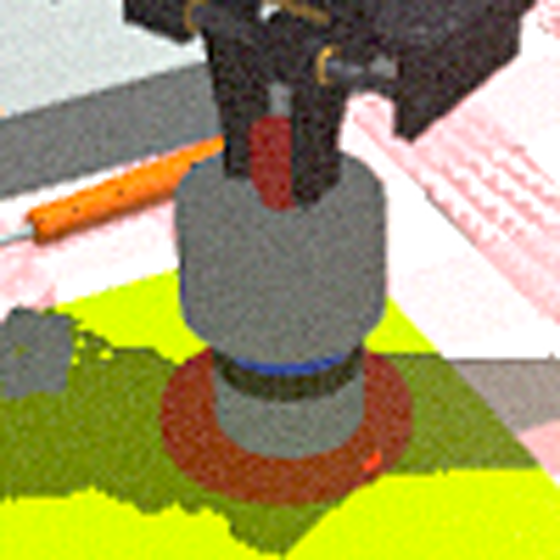

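The cover is centred over the nest (x≈284 against 288 for nest and base, expected with lean). Lowering.

Call:
apply_moves(commands="-0.004 -0.004 -0.06 0 0 0;-0.004 -0.004 -0.12 0 0 0;-0.004 -0.004 -0.18 0 0 0;-0.004 -0.004 -0.24 0 0 0;-0.004 -0.004 -0.3 0 0 0;-0.004 -0.004 -0.35 0 0 0;-0.004 -0.004 -0.35 0 0 0;-0.004 -0.004 -0.35 0 0 0")

```text
time_s: 32.4
ee_pos: [0.4568, -0.2658, 0.0873]
tool_rot: [-3.056, -0.727, -0.0]
force: [-0.1, 0.4, -1.4]
width: 0.0234
```

```bash
python3 look.py scene d5 .457 -.266 .06 50;python3 look.py top d5t .457 -.266 .06 50
```

```text
[ 0.4568 -0.2658  0.0873] [-3.056 -0.727 -0.   ] [-0.1  0.4 -1.4] 0.0234 32.4
crop origin 205 87 scale 5.6
[ 0.4571 -0.266   0.0878] [3.056e+00 7.270e-01 1.000e-03] [ 0.9  0.2 -1.9] 0.0233 32.45
crop origin 342 196 scale 5.6
```

View pics/d5.png

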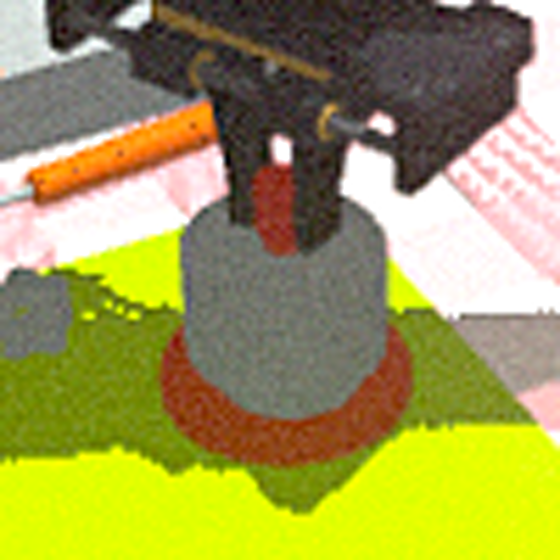

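The cover is over the nest with no contact (-1.4 N is just its weight). Lowering the last 18 mm.

Call:
apply_moves(commands="0 0 -0.03 0 0 0;0 0 -0.06 0 0 0;0 0 -0.09 0 0 0;0 0 -0.11 0 0 0;0 0 -0.125 0 0 0;0 0 -0.135 0 0 0;0 0 -0.135 0 0 0")

```text
time_s: 33.08
ee_pos: [0.4572, -0.266, 0.0716]
tool_rot: [3.056, 0.727, 0.001]
force: [-0.7, 0.2, -0.4]
width: 0.0236
```

Call:
apply_moves(commands="0 0 -0.005 0 0 0;0 0 -0.01 0 0 0;0 0 -0.013 0 0 0;0 0 -0.013 0 0 0")

```text
time_s: 33.42
ee_pos: [0.4572, -0.266, 0.0701]
tool_rot: [3.056, 0.727, 0.001]
force: [-0.1, 0.2, -0.9]
width: 0.0234
```

Call:
apply_moves(commands="0 0 -0.004 0 0 0;0 0 -0.007 0 0 0;0 0 -0.007 0 0 0;0 0 -0.007 0 0 0")

```text
time_s: 33.75
ee_pos: [0.4571, -0.266, 0.0692]
tool_rot: [3.056, 0.727, 0.001]
force: [-0.4, -0.4, -1.9]
width: 0.0231
```

```bash
python3 look.py scene d6 .457 -.266 .06 45;python3 look.py top d6t .457 -.266 .06 50
```

```text
[ 0.4571 -0.266   0.0692] [3.056e+00 7.270e-01 1.000e-03] [-0.4 -0.4 -1.9] 0.0231 33.75
crop origin 210 92 scale 6.222222222222222
[ 0.4572 -0.266   0.0693] [3.056e+00 7.270e-01 1.000e-03] [-0.2  0.9 -1.8] 0.0231 33.8
crop origin 342 196 scale 5.6
```

View pics/d6.png

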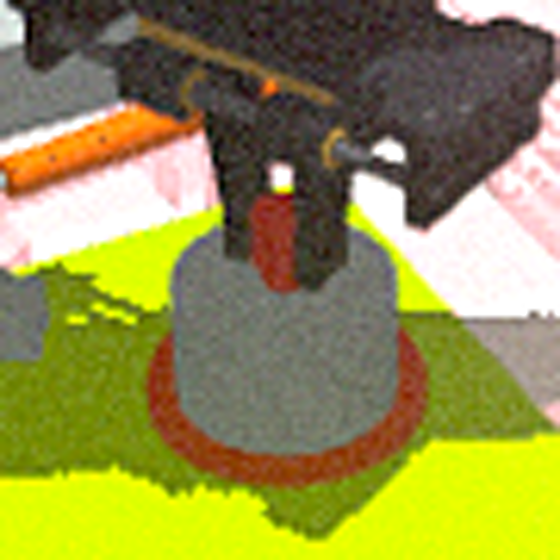

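Centred inside the rim, with a gap all round; the weight is still on the gripper. A little further down, to contact.

Call:
apply_moves(commands="0 0 -0.005 0 0 0;0 0 -0.01 0 0 0;0 0 -0.01 0 0 0;0 0 -0.01 0 0 0")

```text
time_s: 34.18
ee_pos: [0.4572, -0.2662, 0.069]
tool_rot: [3.055, 0.727, 0.001]
force: [-2.1, 1.6, 5.5]
width: 0.0232
```

Contact (force changed by about +7 N). Releasing and retreating.

Call:
apply_moves(commands="0 0 0 0 0 0;0 0 0 0 0 0;0 0 0 0 0 0;0 0 0 0 0 0;0 0 0 0 0 0;0 0 0 0 0 0;0 0 0 0 0 0;0 0 0 0 0 0", claw=0.4)

```text
time_s: 34.85
ee_pos: [0.4572, -0.2661, 0.0689]
tool_rot: [3.055, 0.727, 0.001]
force: [-0.5, 0.8, -0.5]
width: 0.0599
```

Call:
apply_moves(commands="0 0 0.1 0 0 0;0 0 0.3 0 0 0;0 0 0.5 0 0 0;0 0 0.7 0 0 0;0 0 0.9 0 0 0;0 0 1 0 0 0;0 0 1 0 0 0")

```text
time_s: 35.43
ee_pos: [0.4591, -0.2671, 0.1928]
tool_rot: [3.051, 0.726, 0.008]
force: [0.2, 0.0, -0.3]
width: 0.0608
```

Call:
apply_moves(commands="0 0.25 0 0 0 0;0 0.5 0 0 0 0;0 0.75 0 0 0 0;0 1 0 0 0 0;0 1 0 0 0 0")

```text
time_s: 35.85
ee_pos: [0.4589, -0.14, 0.1916]
tool_rot: [3.051, 0.74, 0.007]
force: [0.0, -0.3, -0.8]
width: 0.0608
```

Call:
apply_moves(commands="0 0.25 0 0 0 0;0 0.5 0 0 0 0;0 0.75 0 0 0 0;0 1 0 0 0 0;0 1 0 0 0 0")

```text
time_s: 36.27
ee_pos: [0.4582, -0.0134, 0.1906]
tool_rot: [-3.049, -0.753, -0.006]
force: [0.6, 0.2, 0.5]
width: 0.061
```

Call:
apply_moves(commands="0 0.25 0 0 0 0;0 0.5 0 0 0 0;0 0.75 0 0 0 0;0 1 0 0 0 0;0 1 0 0 0 0;0 1 0 0 0 0;0 1 0 0 0 0")

```text
time_s: 36.85
ee_pos: [0.4577, 0.1057, 0.1897]
tool_rot: [-3.05, -0.753, -0.003]
force: [0.2, -1.5, 0.2]
width: 0.0608
```

```bash
python3 look.py scene e1 .457 -.266 .04 45;python3 look.py top e1t .457 -.266 .06 45
python3 - <<'E'
from h import *
for n in("scene","top"): cv2.imwrite(f"pics/{n}_end.png",read_camera(n)[:,:,::-1])
a=cv2.imread("pics/e1.png");b=cv2.imread("pics/e1t.png");cv2.imwrite("pics/e.png",np.hstack([cv2.resize(a,(400,400)),cv2.resize(b,(400,400))]))
E
```

```text
[0.4577 0.1057 0.1897] [-3.05e+00 -7.53e-01 -3.00e-03] [ 0.2 -1.5  0.2] 0.0608 36.85
crop origin 210 99 scale 6.222222222222222
[0.4579 0.1052 0.1899] [-3.05e+00 -7.51e-01 -3.00e-03] [0.3 0.4 0.7] 0.0607 36.9
crop origin 347 201 scale 6.222222222222222
```

View pics/e.png

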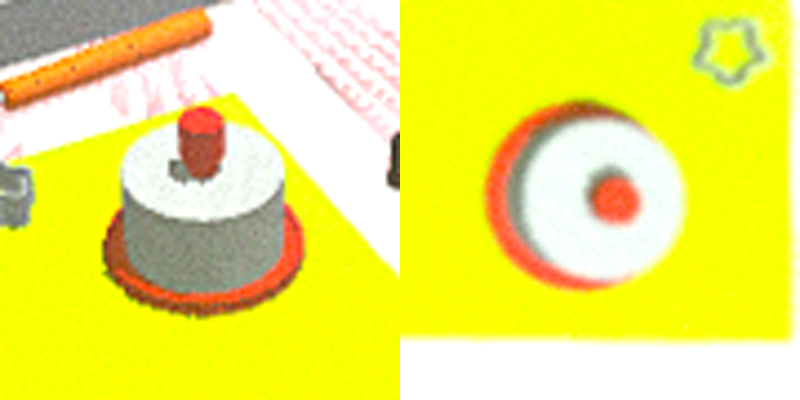

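View pics/top_end.png

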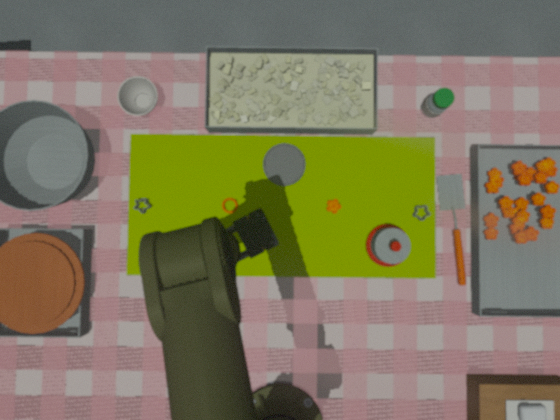

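Everything looks right: cover inside the rim, others unmoved. One numeric check of the cover's height and flatness against the projected circles.

Run:
```python
from h import *
T=[]
for n in("scene","top"):
    im=cv2.imread(f"pics/{n}_end.png");k=5
    h=cv2.cvtColor(im,cv2.COLOR_BGR2HSV);H,S,V=[h[...,i].astype(int) for i in range(3)]
    c=(.4570,-.2660);u,v=proj(n,[*c,.061])[0].astype(int);w=np.zeros(H.shape,bool);w[v-25:v+22,u-25:u+25]=1
    print(n,fitcirc(n,(S<90)&(V>80)&w,.061))
    w[:]=0;w[proj(n,[*c,.093])[0].astype(int)[1]-12:v+2,u-10:u+12]=1
    big=np.clip(cv2.resize(im,None,fx=k,fy=k,interpolation=cv2.INTER_CUBIC).astype(int)*2,0,255).astype(np.uint8)
    overlay(big,n,[(c,.043,.061),(c,.043,.011),(c,.012,.093),(c,.054,.015)],k)
    T.append(big[v*k-160:v*k+240,u*k-200:u*k+200])
    d=cv2.absdiff(im,cv2.imread(f"pics/{n}0.png"))
    P={'star':(421,212),'flower':(143,205),'cring':(230,205),'cflower':(333,206)}
    if n=='top': print({q:int(d[b-6:b+7,a-8:a+9].max(2).mean()) for q,(a,b) in P.items()})
cv2.imwrite("pics/fin.png",np.hstack(T))
```

```text
scene (array([ 0.42681102, -0.30501851]), np.float64(0.06963144716394298))
top (array([ 0.45920594, -0.26323204]), np.float64(0.044213034942878204))
{'star': 13, 'flower': 13, 'cring': 17, 'cflower': 15}
```

View pics/fin.png

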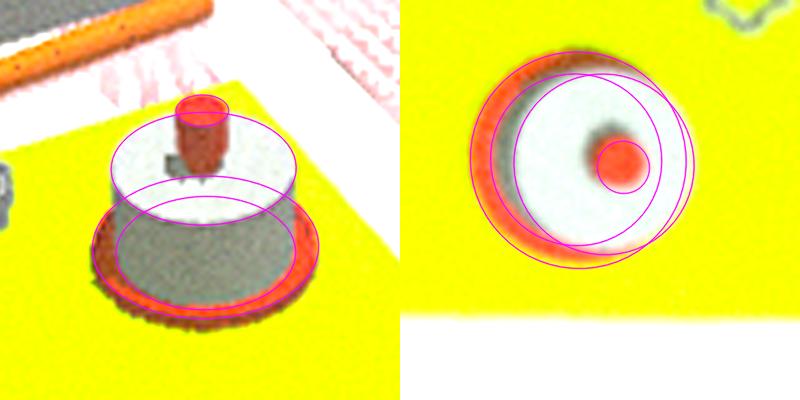

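The cover matches the projected seated pose in both views to about 1 px, and the mat items are unchanged. Handing in.

```bash
python3 -c "
from plant import *
print(finish_job())"
```

```text
the job is handed in; nothing more can be done
None
```

The red base now holds the small, medium and large cutters, nested in that order. The steel cover sits over them inside the rim. Each piece was released before the next, and the job was handed in at about 37 s with the arm clear of everything.

**Checks that passed**
- Pictures after each release showed the cutters upright and concentric.
- The cover's outline matched its expected fully seated position to about 1 px in both cameras. The gripper height at contact also agreed.
- In the top view, the flower cutter, the star cutter and the two carrot pieces differed from the start picture by only a small, even amount. I took that as image noise and a slight brightness change, not movement.

**Checks that failed or disagreed**
- The last automatic circle fit on the scene picture gave no usable result, because its mask also picked up the background. I relied on the outline overlay instead.
- The top-view circle fit put the cover about 3–4 mm from where the gripper had set it. It read a 44 mm radius instead of 43. The two cameras also differed by 2–4 mm on the small cutter's position. Both are within the 7 mm rim clearance, and the pictures show the cover inside the rim.

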